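Raise the funnel one notch and bring the measuring cup under it

TASK

On the pellet density stand, lift the funnel carriage by its yellow lip until its pawl catches the first notch, no higher, and let it down gently so that it rests in the notch (never let it drop). Then push the steel measuring cup by its handle along its rails under the funnel, fully home against the black stop, upright, and leave the flasks and the jar where they stand.

Things in the scene. Friction and masses are not known exactly. Their poses are not given: they have to be found in the camera images.
- stand: Pellet density stand, fixed. Origin: on the table under the cup's home place, straight below the funnel; x runs from the open front (which looks to the robot's left) to the column, y to the side with the rack, z up. White base plate 310 x 150 x 8 mm (x -190 to +120 mm). Two steel guide rails along x, inner faces 79 mm apart, tops 22 mm above the table, x -180 to +30 mm. Column 40 x 30 mm, 350 mm high, at x +85 mm.
- stop_face (a point): Middle of the front face of the black stop block at the rear end of the rails, 60 mm wide, top 26 mm above the table; 37 mm behind (x) the stand's origin, 17 mm above the table.
- lip (a point): Middle of the lower front edge of the yellow lifting lip on the funnel carriage: a level plate 90 mm wide (y), 46 mm deep (x, from this edge back to the funnel rim), 6 mm thick, open underneath, with about 40 mm of free depth before the funnel's cone. Parked, it is at x -92 mm, z 190 mm in the stand's frame; it rises with the carriage. Axes as the stand's.
- carriage (a joint): Height of the funnel carriage above its parked position, m: 0 on its bottom stop, grows upward, at most 0.09. The carriage (steel funnel, rim 96 mm across, 105 mm high; blue sleeve on the column) weighs 0.35 to 0.75 kg and slides freely; let go before the pawl has caught, it falls back. Caught, it rests in the notch and cannot come down again.
- pawl_nose (a point): Lower edge of the tip of the sprung brass pawl (red knob) on the carriage's +y side. It rides out over each tooth of the dark rack on the column (up to 4 N more lift over some 10 mm below a notch) and snaps in above it. The rack's height is set by hand and not given: the first notch catches with the carriage 0.016 to 0.032 m up, the other three follow every 0.020 m.
- spout (a point): Centre of the lower end of the funnel's spout (26 mm across). With the carriage parked it is 88 mm above the table, lower than the cup's rim (98 mm).
- cup_center (a point): Centre (half-way up) of the straight steel measuring cup with a blue band, open at the top: 72 mm outer diameter, 90 mm high, 0.28 to 0.44 kg. It stands on the base plate (its foot 8 mm above the table) between the rails with 3.5 mm play each side, in front of the funnel, its handle pointing to the front. z is its axis.
- handle_end (a point): Middle of the outer face of the black push plate (36 mm wide, 30 mm high, 30 mm above the table) at the end of the cup's straight handle; 90 mm from the cup's axis, towards the front (-x).
- home (a point): Where the cup's centre is when the cup is home: on the funnel's axis, 53 mm above the table (the cup meets the stop 1 mm beyond it).
- flask1_center (a point): Half-way point (60 mm up) of a stoppered glass conical flask beside the stand, 64 mm across the foot, 129 mm high; a bystander.
- flask2_center (a point): Half-way point (60 mm up) of a stoppered glass conical flask beside the stand, 64 mm across the foot, 129 mm high; a bystander.
- flask3_center (a point): Half-way point (60 mm up) of a stoppered glass conical flask out on the table, 64 mm across the foot, 129 mm high; a bystander.
- flask4_center (a point): Half-way point (60 mm up) of a stoppered glass conical flask out on the table, 64 mm across the foot, 129 mm high; a bystander.
- jar_center (a point): Half-way point of an amber jar with a black cap, 66 mm across, 120 mm high; a bystander.

How it is judged (in metres and radians):
On the way:
1. the carriage rests on its pawl in the first notch, with the robot off it (value of joint carriage between 0.0125 and 0.034 m and contact force between each of the arm, the fingers and carriage below 0.3 N), for 0.3 s.
At the end, for the whole second after the job is handed in: The carriage rests in the first notch (12.5 to 34 mm above its parked height, robot off it); the cup stands upright on the base plate between the rails, against the stop (its axis within 8 mm of the funnel's and not more than 6 mm short); nothing else was displaced (value of joint carriage between 0.0125 and 0.034 m and horizontal distance between cup_center and home below 0.008 m and x of cup_center in the frame of stand above -0.006 m and angle between cup_center's own z axis and vertical below 0.08 rad and height (world z) of cup_center below 0.06 m and velocity of joint carriage below 0.01 m/s); the robot touches nothing.
It fails at once if the carriage dropped (fell faster than 0.3 m/s) (velocity of joint carriage below -0.3 m/s).
It fails at once if a flask or the jar was moved by more than 25 mm or tipped (distance of any of flask1_center, flask2_center, flask3_center, flask4_center, jar_center from where it was at the start of the episode above 0.025 m).
It also fails if it takes over 51 s, if anything falls off the work surface, if the arm or the gripper's body presses on something with over 40 N, if the wrist force passes 120 N, or if a joint passes its speed limit or range.

ROBOT

A 6-joint arm with a two-finger parallel gripper is mounted at the origin on the work surface. World frame = base frame: x ahead of the robot, y to its left, z up, the work surface at z = 0. Lengths are in m, angles in degrees, forces in N, time in s.
With the tool pointing down it reaches from about 0.35 to 0.725 m from the base axis. Payload 4.3 kg.
Tool frame: the origin (TCP) lies on the centre line of the jaws, within the pads' length; the fingertips stand 14 mm ahead of it and the grasp point (between the pads) lies 5 mm behind it (env.tcp_to_tips is the z of the fingertips in the tool frame, in m); z points along the fingers, y is the line along which they close (so a half turn about z gives the same grasp; the last joint's range is limited). The gripper opens to 85 mm and grips with 20 to 120 N. Pads are 22 mm wide; open, the fingers measure 114 mm over their backs; the gripper's body (76 mm by 85 mm) begins 54 mm behind the grasp point. The pads swing forward as they close: fully open they stand 13 mm farther back than shut.
Start: joints at [68.165, 21.618, 4.641, 73.018, 0, 83.68], TCP at [0.154, 0.554, 0.245] pointing down, gripper open.
Joint ranges: [-156.06, 156.06], [-48.1, 94.91], [-58.44, 69.94], [-101.28, 121.22], [-78.64, 73.56], [-180, 180]. Speed limits (degrees/s): [147.25, 147.25, 180, 180, 180, 180].

INTERFACE

Orientations are given as [roll, pitch, yaw] about the fixed x, y, z axes, in that order (R = Rz(yaw) Ry(pitch) Rx(roll)).
In Python, from plant import sensors, vision, env gives the robot as it stands.
- The arm moves only by the tool carry_out, never from a script. Its arguments are lists of equal length, an entry for each row: "dp": the shift along the tool's x, y, z normalised to -1 to 1, where 1 is 40 cm, a list of three; "yaw": the turn about the tool's z normalised to -1 to 1, where 1 is pi/4 rad. A call has 1 to 20 rows; each row shifts and turns the commanded pose from where the row before left it, along the tool's axes as they then stand; what a row does not reach is not made up. A row lasts 1/8 s, in which the tool goes at most 62.5 mm and 10.7 degrees, less where a joint would pass 70% of its speed; a pose out of reach is approached as far as the arm can. A call with a number of a shift or a turn outside -1 to 1 is refused whole. A call with a gripper value outside its range is refused whole. "grip" is the gripper's target within -1 to 1 (shut at 1, half-way at 0, fully open at -1), set as the call begins (left out, the last holds). The fingers move at their own pace and stop on an object; "newtons" is the grip in N (left out, the last holds). Time passes only in rows, so rows that do not move let the fingers close. It gives the time, the measured TCP pose, the force, the opening and the grip force at its end, in the units of the state.
- sensors.observe(): the state, without advancing time (a new reading comes with each control period).
- vision.read_camera(name): name is "scene" or "side" or "wrist"; returns a dict with "pixels" (420x560x3 uint8, blue, green, red), "depth" (420x560 float32, m along the optical axis (not along the pixel's ray), 0 where there is no reading), "mtx" (3x3 intrinsics, pixels), "R" (3x3) and "t" (3): a world point X has camera coordinates R X + t; the wrist camera has in their place "tool_from_camera" (4x4, takes a point from camera to tool coordinates, whose origin is the TCP and whose axes are the flange's). Camera axes: x right, y down, z forward; pixel columns grow to the right and rows downward; lengths in m; the calibration is good to about 2 mm. A picture is of the moment at which its call begins: read the wrist's pose just before it.
- env.sign_off(): hands the job in; it is judged then, once.
The state is a dict: "clock": time; "joint_pos": joint angles; "dq": joint speeds; "joint_efforts": joint torques, N m; "tool_pos": TCP position; "eef_rot": TCP orientation; "ft_force": force on the tool from outside, world axes, zero at the start; "wrist_torque": the same for the moment, N m; "gripper_width": opening from 0.0 (shut) to 1.0 (fully open); "grip_force": force on a finger pad.
Only numpy, scipy, OpenCV 4.12 (cv2) and the standard library are available. Lean on these libraries where they do the work, as an engineer would, in place of code of your own. Each camera call takes 0.05 s, during which the arm holds its last target. There are 200 camera calls.

## Working session

There is one attempt and no reset: what is moved stays moved. The work goes in short steps, Python scripts to look and compute and a tool call to move; the robot and the scene stay as the last step left them, time stands still between calls to the robot, and variables do not carry over. Pictures are saved under pics/ and viewed, at most 10 in all, crops included, and the job is handed in when it is done.

Besides the shell and the picture viewer there is one more tool, called after "Call:" as name(argument=value, ...) on one line, values as JSON. carry_out: Moves the arm, as the interface text tells. Its arguments: {"type":"object","properties":{"dp":{"type":"array"},"yaw":{"type":"array"},"grip":{"type":"number"},"newtons":{"type":"number"}},"required":["dp","yaw"]}

```bash
ls; mkdir -p pics
python3 - <<'E'
from plant import sensors, vision, env
import cv2,numpy as np
s=sensors.observe();print(s, env.tcp_to_tips)
for n in ["scene","side"]:
    c=vision.read_camera(n);cv2.imwrite(f"pics/{n}0.png",c["pixels"]);np.savez(f"{n}0.npz",**c)
    print(n,c["mtx"],-c["R"].T@c["t"],c["R"])
E
```

```text
pics
{'clock': 0.0, 'joint_pos': array([ 6.81639954e+01,  2.16633721e+01,  4.56072190e+00,  7.30160546e+01,
       -1.07807497e-03,  8.36814083e+01]), 'dq': array([ 0.05617803,  0.03726749, -0.03298516, -0.00251935,  0.00103977,
        0.03458847]), 'joint_efforts': array([-8.20869573e-04, -4.63609421e+01,  2.69874161e+01,  2.07203126e-02,
       -4.86825138e-05,  1.04953861e-05]), 'tool_pos': array([0.15358364, 0.55345639, 0.24433118]), 'eef_rot': array([-1.79881898e+02, -1.19927473e-02,  1.64482576e+02]), 'ft_force': array([-0.08906752, -0.21958209,  0.79751767]), 'wrist_torque': array([-0.03993276, -0.04679005, -0.01540409]), 'grip_force': 0.0, 'gripper_width': 0.9992006303571374} 0.014
scene [[491.21796925   0.         282.74365005]
 [  0.         491.21796925 217.6819057 ]
 [  0.           0.           1.        ]] [1.36371771 0.67142041 1.49930435] [[-0.66516812  0.74666274  0.00679167]
 [ 0.5988544   0.53888117 -0.59243606]
 [-0.44600983 -0.39000237 -0.80558884]]
side [[450.23196537   0.         273.32523297]
 [  0.         450.23196537 209.69008933]
 [  0.           0.           1.        ]] [-0.1925906  -0.21127406  1.13554233] [[ 0.23221033 -0.97259293 -0.01188942]
 [-0.7488709  -0.17096872 -0.64028281]
 [ 0.62070182  0.15758392 -0.76804724]]
```

View pics/scene0.png

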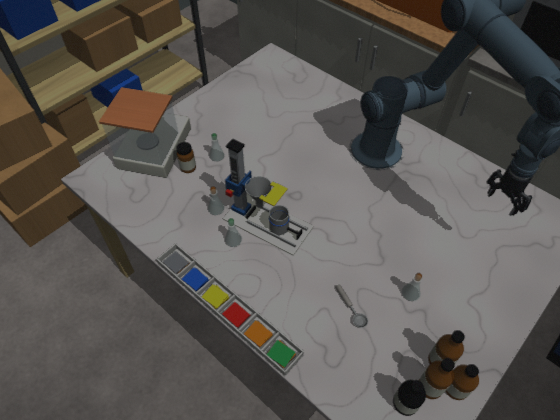

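View pics/side0.png

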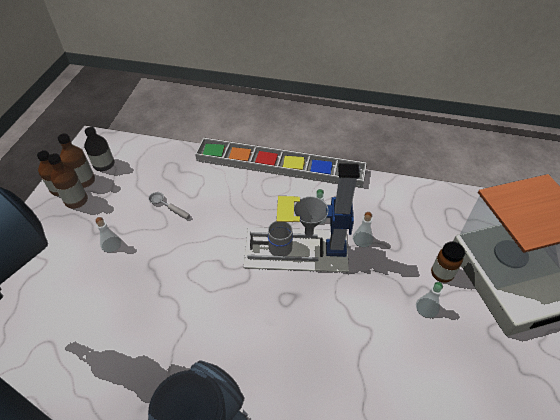

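The scene view shows the stand with its base at about (265,225), lip (272,193), column top (236,147), cup (279,218) and handle plate (300,233). Two flasks are at (216,200) and (232,232) beside it, with the jar at (186,157). The side view shows the lip at (288,208), cup (280,237) and column top (347,170).

```bash
cat > h.py <<'E'
import numpy as np,cv2
def cloud(c,T=None):
    d=c["depth"];v,u=np.indices(d.shape);K=c["mtx"]
    P=np.stack([(u-K[0,2])*d/K[0,0],(v-K[1,2])*d/K[1,1],d],-1)
    if T is not None: return P@T[:3,:3].T+T[:3,3]
    return (P-c["t"])@c["R"]
E
python3 - <<'E'
from h import *
A=[]
for n in ["scene","side"]:
    c=dict(np.load(f"{n}0.npz"));P=cloud(c);hsv=cv2.cvtColor(c["pixels"],cv2.COLOR_BGR2HSV)
    ok=c["depth"]>0
    y=ok&(abs(hsv[...,0].astype(int)-29)<7)&(hsv[...,1]>140)&(P[...,2]>.12)&(P[...,2]<.26)
    Y=P[y];print(n,"lip",len(Y),np.median(Y,0),Y.min(0),Y.max(0));
    r=cv2.minAreaRect(Y[:,:2].astype(np.float32));print(r, cv2.boxPoints(r))
    m=Y.mean(0)
    near=ok&(np.hypot(P[...,0]-m[0],P[...,1]-m[1])<.4)
    t=near&(P[...,2]>.335)&(P[...,2]<.365)&(P[...,1]<m[1]);T=P[t];print("top",len(T),np.median(T,0),T.min(0),T.max(0))
    im=c["pixels"]
    (u0,v0,w,h)=(180,120,160,140) if n=="scene" else (230,140,180,140)
    A.append(cv2.resize(im[v0:v0+h,u0:u0+w],None,fx=4,fy=4,interpolation=2))
    for nm,lo,hi in [("cupr",.092,.104)]:
        k=near&(P[...,2]>lo)&(P[...,2]<hi)&(hsv[...,1]<90);Q=P[k];print(nm,len(Q),np.median(Q,0))
    k=ok&(P[...,2]>.05)&(P[...,2]<.2)&near
    # objects: occupancy clustering on 10mm grid
    g=np.zeros((120,120),np.uint8);ij=((P[k][:,:2]-m[:2]+.6)/.01).astype(int);g[ij[:,0],ij[:,1]]=255
    nn,l,st,ce=cv2.connectedComponentsWithStats(g)
    for i in range(1,nn):
        if st[i,4]>4: print(np.round(m[:2]-.6+(ce[i][::-1]+.5)*.01,3),st[i,2:])
for n,a in zip("ab",A): cv2.imwrite(f"pics/crop_{n}.png",a)
E
```

```text
scene lip 301 [ 0.58633911 -0.050422    0.19414248] [ 0.53686618 -0.0975902   0.13100004] [ 0.63433297 -0.01886633  0.20174206]
((0.5878063440322876, -0.06136772781610489), (0.0888904333114624, 0.07483232766389847), 12.962699890136719) [[ 0.5361007  -0.03487487]
 [ 0.5528868  -0.10780019]
 [ 0.639512   -0.08786058]
 [ 0.6227259  -0.01493527]]
top 161 [ 0.6133601  -0.19654136  0.34900798] [ 0.59001901 -0.22658843  0.33515405] [ 0.63430091 -0.17058197  0.36059492]
cupr 143 [ 0.61122608 -0.10901418  0.09666052]
[ 0.6   -0.111] [ 24  16 197]
[ 0.677 -0.27 ] [ 4  4 15]
[ 0.736 -0.12 ] [ 4  5 16]
side lip 472 [ 0.57579723 -0.05243466  0.19629243] [ 0.53296792 -0.09402101  0.19014141] [ 0.62746076 -0.01992975  0.20068204]
((0.5813726186752319, -0.05609279125928879), (0.08983418345451355, 0.06005135923624039), 11.290925979614258) [[ 0.5314461  -0.03544259]
 [ 0.5432036  -0.0943317 ]
 [ 0.63129914 -0.07674299]
 [ 0.61954165 -0.01785389]]
top 296 [ 0.60243714 -0.20023006  0.35202675] [ 0.58322897 -0.2273467   0.33508356] [ 0.63272452 -0.17225054  0.3571458 ]
cupr 213 [ 0.59176285 -0.07029733  0.09763755]
[ 0.588 -0.105] [ 25  12 181]
[ 0.665 -0.274] [ 5  4 14]
[ 0.725 -0.123] [ 4  3 10]
```

View pics/crop_a.png

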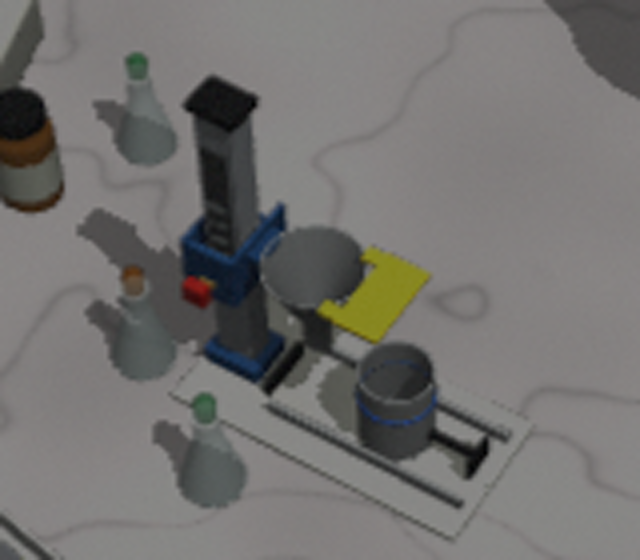

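The crop shows the lip as a flat plate with its front edge at about (430,275)–(378,340). The funnel is open, with its rim centre at about (315,265), and the column stands behind it. Next I'll move above the lip with the jaws along the stand's x.

Call:
carry_out(dp=[[0,0,-0.15],[0,0,-0.15],[0,0,0],[-0.053,-0.12,0],[-0.053,-0.12,0],[-0.053,-0.12,0],[-0.053,-0.12,0],[-0.053,-0.12,0],[-0.053,-0.12,0],[-0.053,-0.12,0],[-0.053,-0.12,0],[-0.053,-0.12,0],[-0.053,-0.12,0],[-0.053,-0.12,0],[-0.053,-0.12,0],[-0.053,-0.12,0],[-0.053,-0.12,0],[0,0,0],[0,0,0]], yaw=[-0.2,-0.2,-0.2,0,0,0,0,0,0,0,0,0,0,0,0,0,0,0,0])

```text
clock: 2.48
tool_pos: [0.5781, -0.0452, 0.3647]
eef_rot: [179.9, -0.1, -168.5]
ft_force: [-0.4, 0.4, 0.4]
gripper_width: 0.999
grip_force: 0.0
```

Run:
```python
from plant import sensors, vision
from h import *
from scipy.spatial.transform import Rotation as Ro
s=sensors.observe();c=vision.read_camera("wrist");np.savez("w1.npz",**c)
W=np.eye(4);W[:3,:3]=Ro.from_euler("xyz",s["eef_rot"],degrees=True).as_matrix();W[:3,3]=s["tool_pos"]
np.save("w1T.npy",W@c["tool_from_camera"]);print(s["clock"],s["tool_pos"],s["eef_rot"]);print(c["tool_from_camera"])
cv2.imwrite("pics/w1.png",c["pixels"])
```

```text
2.475 [ 0.57805343 -0.04515481  0.36473119] [ 1.79938291e+02 -7.45585523e-02 -1.68532136e+02]
[[ 4.59780033e-04 -9.62530357e-01 -2.71173563e-01  6.81093037e-02]
 [ 9.99999893e-01  4.26609685e-04  1.81268452e-04  2.55112669e-04]
 [-5.87911193e-05 -2.71173617e-01  9.62530449e-01 -1.27970626e-01]
 [ 0.00000000e+00  0.00000000e+00  0.00000000e+00  1.00000000e+00]]
```

View pics/w1.png

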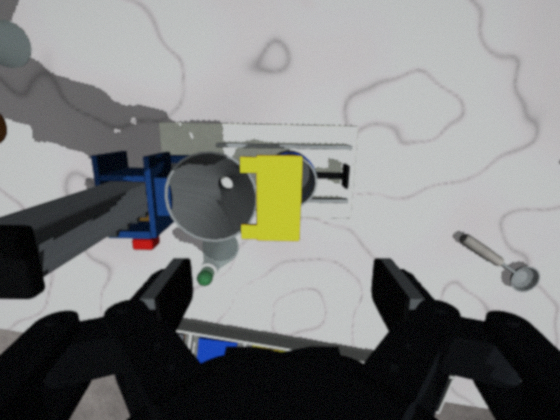

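The wrist view shows the lip at columns 256–302, rows 155–241, and the open funnel centred at about (212,196). The handle plate is at (347,176). The tool can only point down, so I'd pinch between the lip's front edge and the funnel's inner wall, and for that I need the cone profile.

Run:
```python
from h import *
c=dict(np.load("w1.npz"));P=cloud(c,np.load("w1T.npy"));hsv=cv2.cvtColor(c["pixels"],cv2.COLOR_BGR2HSV).astype(int)
ok=c["depth"]>0
y=ok&(abs(hsv[...,0]-29)<7)&(hsv[...,1]>140)&(P[...,2]>.17)
Y=P[y];print(np.median(Y,0));r=cv2.minAreaRect(Y[:,:2].astype(np.float32));B=cv2.boxPoints(r);print(r,B)
e=B[np.argsort(B[:,1])[2:]];e=e[np.argsort(e[:,0])];th=np.arctan2(*(e[1]-e[0])[::-1]);print("th",np.degrees(th))
ys=np.array([np.cos(th),np.sin(th)]);xs=np.array([np.sin(th),-np.cos(th)]);lip=e.mean(0);O=lip+.092*xs;print("lip",lip,"O",O)
S=np.stack([(P[...,:2]-O)@xs,(P[...,:2]-O)@ys,P[...,2]],-1)*1000
k=ok&(abs(S[...,1])<2)&(S[...,0]>-100)&(S[...,0]<60)
Q=S[k];Q=Q[np.argsort(Q[:,0])];print(np.round(Q[::3,[0,2]]).astype(int).tolist())
k=ok&(abs(S[...,0]+38)<2)&(abs(S[...,1])<60);Q=S[k];Q=Q[np.argsort(Q[:,1])];print(np.round(Q[::2,[1,2]]).astype(int).tolist())
# blacks: handle plate
k=ok&(S[...,0]<-120)&(S[...,0]>-220)&(abs(S[...,1])<30)&(S[...,2]>25)&(S[...,2]<80);Q=S[k];print("handle",len(Q),Q.min(0),Q.max(0),np.median(Q,0))
k=ok&(abs(S[...,0]+70)<150)&(abs(S[...,1]-65)<100)&(S[...,2]>115)&(S[...,2]<135);print("flask tops",np.median(S[k],0))
```

```text
[ 0.57741152 -0.05062564  0.19549243]
((0.5877196192741394, -0.07712574303150177), (0.08813504874706268, 0.21134935319423676), 10.0235013961792) [[ 0.5259318   0.01926592]
 [ 0.5627176  -0.1888575 ]
 [ 0.64950746 -0.1735174 ]
 [ 0.6127216   0.03460601]]
th 10.023495
lip [0.5693267  0.02693596] O [ 0.5853395  -0.06365979]
[[-99, 34], [-97, 34], [-96, 35], [-95, 8], [-93, 8], [-93, 419], [-92, 418], [-92, 419], [-91, 33], [-91, 419], [-91, 35], [-91, 420], [-91, 420], [-90, 421], [-90, 420], [-90, 420], [-90, 420], [-90, 420], [-90, 33], [-90, 420], [-90, 420], [-89, 419], [-89, 420], [-89, 420], [-89, 421], [-89, 420], [-89, 421], [-89, 421], [-89, 420], [-89, 419], [-89, 423], [-88, 421], [-88, 420], [-88, 421], [-88, 420], [-88, 420], [-88, 420], [-88, 420], [-88, 421], [-88, 421], [-88, 420], [-88, 421], [-88, 422], [-88, 420], [-88, 421], [-88, 421], [-87, 421], [-87, 421], [-87, 420], [-87, 420], [-87, 421], [-87, 420], [-87, 420], [-87, 421], [-87, 421], [-87, 421], [-87, 420], [-87, 425], [-87, 420], [-87, 421], [-87, 421], [-86, 420], [-86, 419], [-86, 420], [-86, 420], [-86, 
[... 18841 characters left out ...]
, [11, 195], [12, 195], [13, 195], [13, 194], [14, 195], [15, 196], [15, 195], [17, 194], [17, 196], [18, 194], [19, 194], [19, 196], [19, 195], [21, 195], [21, 196], [22, 195], [23, 195], [24, 196], [24, 195], [25, 195], [26, 196], [26, 196], [27, 195], [28, 196], [28, 195], [29, 195], [30, 197], [31, 195], [32, 195], [32, 196], [33, 194], [34, 195], [35, 196], [35, 194], [36, 195], [37, 196], [38, 194], [38, 195], [39, 195], [40, 195], [41, 195], [41, 196], [42, 196], [43, 196], [44, 196], [45, 195]]
handle 6 [-120.59783956  -15.11490738   42.87702566] [-120.17349062    7.51623604   44.09339341] [-120.23375122   -3.16086935   43.36661404]
flask tops [ 60.60084274   9.05985558 126.86974214]
```

Run:
```python
from h import *
c=dict(np.load("w1.npz"));P=cloud(c,np.load("w1T.npy"));hsv=cv2.cvtColor(c["pixels"],cv2.COLOR_BGR2HSV).astype(int)
ok=(c["depth"]>0)
y=ok&(abs(hsv[...,0]-29)<7)&(hsv[...,1]>140)&(P[...,2]>.185)&(P[...,2]<.205)
y=cv2.morphologyEx(y.astype(np.uint8),cv2.MORPH_OPEN,np.ones((3,3)))>0
Y=P[y];r=cv2.minAreaRect(Y[:,:2].astype(np.float32));B=cv2.boxPoints(r);print(len(Y),r[1:])
e=B[np.argsort(B[:,1])[2:]];e=e[np.argsort(e[:,0])];th=np.arctan2(*(e[1]-e[0])[::-1])
lip=e.mean(0);print(np.degrees(th),lip)
ys=np.array([np.cos(th),np.sin(th)]);xs=np.array([np.sin(th),-np.cos(th)]);O=lip+.092*xs;print("O",O)
S=np.stack([(P[...,:2]-O)@xs,(P[...,:2]-O)@ys,P[...,2]],-1)*1000
R=np.arange(420)[:,None]<255
def st(n,k):
    Q=S[ok&R&k];print(n,len(Q),*( [np.round(np.percentile(Q,[2,50,98],axis=0)).tolist()] if len(Q) else []))
x,yy,z=S[...,0],S[...,1],S[...,2]
st("handle",(x<-130)&(x>-260)&(abs(yy)<35)&(z>28)&(z<80))
st("cuprim",(x<-92)&(x>-150)&(abs(yy)<45)&(z>90)&(z<105))
st("base",(z>4)&(z<12)&(hsv[...,2]>150)&(abs(yy)<90)&(x>-220)&(x<-95))
st("rail tops",(z>18)&(z<26)&(abs(yy)<60)&(x<-110)&(x>-200))
st("flask",(z>60)&(z<140)&(yy>60)&(x>-120)&(x<150))
st("sleeve red",(hsv[...,0]<8)&(hsv[...,1]>150)&(z>100))
```

```text
4174 ((0.08788283914327621, 0.0617995411157608), 11.12033462524414)
11.120332 [ 0.5779062  -0.02508371]
O [ 0.59565026 -0.11535635]
handle 297 [[-173.0, -14.0, 29.0], [-164.0, 2.0, 34.0], [-131.0, 17.0, 46.0]]
cuprim 158 [[-118.0, -29.0, 90.0], [-112.0, 3.0, 97.0], [-99.0, 30.0, 99.0]]
base 3219 [[-188.0, -71.0, 6.0], [-148.0, -22.0, 8.0], [-100.0, 74.0, 9.0]]
rail tops 368 [[-178.0, -43.0, 19.0], [-146.0, -15.0, 21.0], [-113.0, 47.0, 24.0]]
flask 48 [[22.0, 116.0, 60.0], [32.0, 117.0, 63.0], [44.0, 121.0, 69.0]]
sleeve red 210 [[60.0, -18.0, 165.0], [81.0, 58.0, 175.0], [94.0, 63.0, 350.0]]
```

Call:
carry_out(dp=[[-0.009,-0.017,0],[0,0,0.1],[0,0,0.1],[0,0,0.1],[0,0,0.07],[0,0,0.05],[0,0,0.01],[0,0,0],[0,0,0]], yaw=[0.008,0,0,0,0,0,0,0,0])

```text
clock: 3.65
tool_pos: [0.5842, -0.0513, 0.1947]
eef_rot: [-180.0, 0.1, -168.9]
ft_force: [0.1, -0.5, 0.7]
gripper_width: 1.001
grip_force: 0.0
```

Call:
carry_out(dp=[[0,0,0],[0,0,0],[0,0,0],[0,0,0],[0,0,0],[0,0,0],[0,0,0],[0,0,0]], yaw=[0,0,0,0,0,0,0,0], grip=0.9, newtons=40)

```text
clock: 4.65
tool_pos: [0.5835, -0.0501, 0.1943]
eef_rot: [179.9, 0.1, -168.8]
ft_force: [-1.3, 5.4, 5.6]
gripper_width: 0.576
grip_force: 38.8
```

Run:
```python
from plant import sensors, vision
from h import *
s=sensors.observe();c=vision.read_camera("wrist");cv2.imwrite("pics/w2.png",c["pixels"])
for k in s: print(k,np.round(s[k],3))
```

```text
clock 4.65
joint_pos [-11.188  23.816   0.334  66.477   0.149 -22.342]
dq [ 0.002 -0.013 -0.004  0.006 -0.026  0.054]
joint_efforts [ -2.547 -44.612  25.716  -1.108  -1.214  -0.138]
tool_pos [ 0.584 -0.05   0.194]
eef_rot [ 1.79878e+02  9.50000e-02 -1.68846e+02]
ft_force [-1.293  5.443  5.619]
wrist_torque [ 0.826  0.342 -0.14 ]
grip_force 38.795
gripper_width 0.576
```

View pics/w2.png

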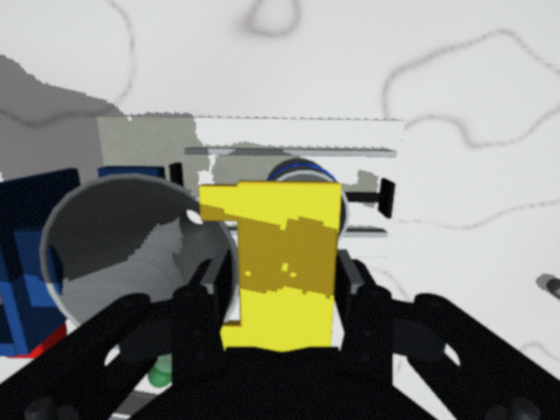

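The wrist view shows the jaws holding the lip from its front edge (col 340) to the funnel wall (col 230), opening 49 mm. I'll start lifting slowly.

Call:
carry_out(dp=[[0,0,-0.005],[0,0,-0.005],[0,0,-0.005],[0,0,-0.005],[0,0,-0.005],[0,0,-0.003],[0,0,0]], yaw=[0,0,0,0,0,0,0])

```text
clock: 5.58
tool_pos: [0.5834, -0.0501, 0.202]
eef_rot: [179.8, -0.1, -168.8]
ft_force: [5.8, 4.4, -11.0]
gripper_width: 0.573
grip_force: 40.8
```

Call:
carry_out(dp=[[0,0,-0.005],[0,0,0]], yaw=[0,0])

```text
clock: 5.82
tool_pos: [0.5834, -0.0501, 0.2039]
eef_rot: [179.8, -0.1, -168.8]
ft_force: [4.8, 4.6, -11.6]
gripper_width: 0.575
grip_force: 41.3
```

Call:
carry_out(dp=[[0,0,-0.005],[0,0,0]], yaw=[0,0])

```text
clock: 6.08
tool_pos: [0.5834, -0.0501, 0.2057]
eef_rot: [179.8, -0.1, -168.8]
ft_force: [5.8, 4.7, -12.5]
gripper_width: 0.577
grip_force: 41.2
```

Call:
carry_out(dp=[[0,0,-0.005],[0,0,0]], yaw=[0,0])

```text
clock: 6.32
tool_pos: [0.5835, -0.0501, 0.2077]
eef_rot: [179.8, -0.1, -168.8]
ft_force: [4.8, 6.0, -12.5]
gripper_width: 0.577
grip_force: 41.3
```

Call:
carry_out(dp=[[0,0,-0.005],[0,0,0]], yaw=[0,0])

```text
clock: 6.58
tool_pos: [0.5835, -0.0501, 0.2108]
eef_rot: [179.8, -0.0, -168.8]
ft_force: [3.8, 5.3, -6.4]
gripper_width: 0.576
grip_force: 42.0
```

Call:
carry_out(dp=[[0,0,-0.005],[0,0,0]], yaw=[0,0])

```text
clock: 6.82
tool_pos: [0.5835, -0.0501, 0.2131]
eef_rot: [179.8, -0.0, -168.8]
ft_force: [2.4, 5.3, -6.0]
gripper_width: 0.577
grip_force: 42.2
```

```bash
cat > lipz.py <<'E'
from plant import sensors, vision
from h import *
s=sensors.observe();z={}
for n in ["side","scene"]:
    c=vision.read_camera(n);P=cloud(c);hsv=cv2.cvtColor(c["pixels"],cv2.COLOR_BGR2HSV).astype(int)
    y=(c["depth"]>0)&(abs(hsv[...,0]-29)<7)&(hsv[...,1]>140)&(P[...,2]>.18)&(P[...,2]<.26)
    Z=P[y][:,2];z[n]=(len(Z),np.round(np.median(Z),4))
print(s["tool_pos"],s["ft_force"],z)
E
python3 lipz.py
```

```text
[ 0.58348654 -0.05009867  0.21312997] [ 2.44737238  5.32717201 -6.04744698] {'side': (403, np.float64(0.2154)), 'scene': (218, np.float64(0.2135))}
```

The force dropped from 12.5 to 6.4 N at about 16 mm of lift, so the pawl has snapped in. I'll lower gently onto the notch.

Call:
carry_out(dp=[[0,0,0.003],[0,0,0.003],[0,0,0.003],[0,0,0]], yaw=[0,0,0,0])

```text
clock: 7.42
tool_pos: [0.5835, -0.0501, 0.2101]
eef_rot: [179.8, 0.0, -168.8]
ft_force: [1.6, 4.8, -2.3]
gripper_width: 0.571
grip_force: 42.6
```

Call:
carry_out(dp=[[0,0,0.003],[0,0,0.002],[0,0,0]], yaw=[0,0,0])

```text
clock: 7.8
tool_pos: [0.5835, -0.0501, 0.2082]
eef_rot: [179.8, 0.0, -168.8]
ft_force: [1.4, 6.5, -1.8]
gripper_width: 0.576
grip_force: 42.6
```

Call:
carry_out(dp=[[0,0,0.003],[0,0,0.002],[0,0,0]], yaw=[0,0,0])

```text
clock: 8.18
tool_pos: [0.5835, -0.0501, 0.2058]
eef_rot: [179.8, 0.0, -168.8]
ft_force: [2.4, 4.9, -4.0]
gripper_width: 0.574
grip_force: 42.4
```

```bash
python3 lipz.py
```

```text
[ 0.58346951 -0.05009721  0.20577744] [ 2.38886026  4.94486612 -4.03723458] {'side': (398, np.float64(0.2078)), 'scene': (215, np.float64(0.2057))}
```

Call:
carry_out(dp=[[0,0,0.003],[0,0,0],[0,0,0]], yaw=[0,0,0])

```text
clock: 8.65
tool_pos: [0.5835, -0.0501, 0.2045]
eef_rot: [179.8, -0.0, -168.8]
ft_force: [2.1, 5.6, -5.1]
gripper_width: 0.574
grip_force: 42.3
```

```bash
python3 - <<'E'
from plant import sensors, vision
from h import *
A=[]
for n,(u,v) in [("scene",(205,150)),("side",(290,150))]:
    c=vision.read_camera(n)["pixels"];A.append(cv2.resize(c[v:v+90,u:u+66],None,fx=6,fy=6,interpolation=2))
cv2.imwrite("pics/pawl.png",np.hstack(A))
E
python3 lipz.py
```

```text
[ 0.5834913  -0.0500917   0.20450724] [ 3.21553803  5.93422887 -4.70277168] {'side': (408, np.float64(0.2066)), 'scene': (219, np.float64(0.2047))}
```

View pics/pawl.png

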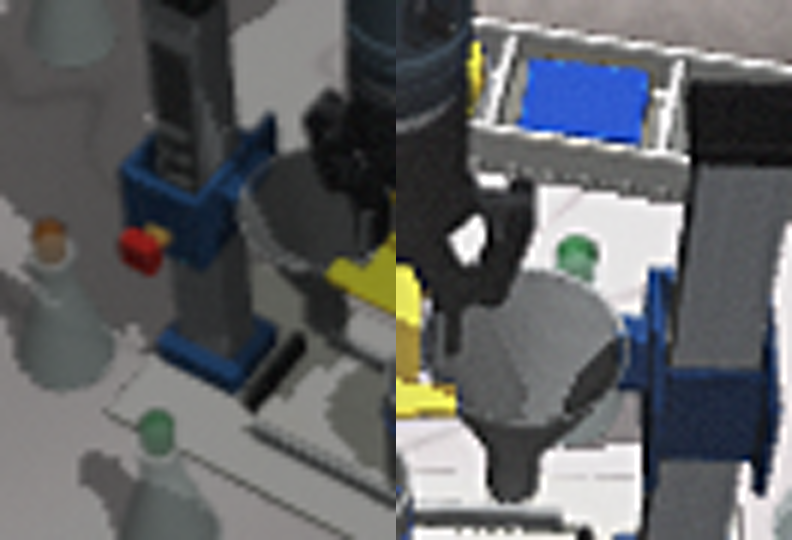

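The pawl isn't caught, because the lip came down with the tool. I'll lift again, further, and watch the force.

Call:
carry_out(dp=[[0,0,-0.005],[0,0,-0.005],[0,0,-0.005],[0,0,0],[0,0,0]], yaw=[0,0,0,0,0])

```text
clock: 9.48
tool_pos: [0.5835, -0.0501, 0.21]
eef_rot: [179.8, -0.0, -168.8]
ft_force: [2.9, 4.9, -7.0]
gripper_width: 0.579
grip_force: 42.6
```

Call:
carry_out(dp=[[0,0,-0.005],[0,0,0]], yaw=[0,0])

```text
clock: 9.72
tool_pos: [0.5835, -0.0501, 0.2123]
eef_rot: [179.8, -0.0, -168.8]
ft_force: [3.4, 5.7, -5.7]
gripper_width: 0.573
grip_force: 42.8
```

Call:
carry_out(dp=[[0,0,-0.005],[0,0,0]], yaw=[0,0])

```text
clock: 9.98
tool_pos: [0.5835, -0.0501, 0.2145]
eef_rot: [179.8, -0.0, -168.8]
ft_force: [2.8, 5.0, -4.6]
gripper_width: 0.58
grip_force: 43.0
```

Call:
carry_out(dp=[[0,0,-0.005],[0,0,0]], yaw=[0,0])

```text
clock: 10.22
tool_pos: [0.5835, -0.0501, 0.2167]
eef_rot: [179.8, -0.0, -168.8]
ft_force: [1.4, 5.6, -3.7]
gripper_width: 0.571
grip_force: 43.1
```

Call:
carry_out(dp=[[0,0,-0.005],[0,0,0]], yaw=[0,0])

```text
clock: 10.48
tool_pos: [0.5835, -0.0501, 0.2187]
eef_rot: [179.8, -0.0, -168.8]
ft_force: [0.7, 4.3, -4.3]
gripper_width: 0.579
grip_force: 43.1
```

```bash
python3 lipz.py
```

```text
[ 0.58348114 -0.0501164   0.21867102] [ 0.70108148  4.29867628 -4.26840843] {'side': (416, np.float64(0.2209)), 'scene': (217, np.float64(0.2186))}
```

Call:
carry_out(dp=[[0,0,-0.005],[0,0,0]], yaw=[0,0])

```text
clock: 10.82
tool_pos: [0.5835, -0.0501, 0.2207]
eef_rot: [179.8, -0.0, -168.8]
ft_force: [1.5, 5.2, -3.5]
gripper_width: 0.574
grip_force: 43.1
```

```bash
python3 lipz.py
```

```text
[ 0.58346877 -0.05008389  0.22069559] [ 1.49925596  5.2169997  -3.46939781] {'side': (403, np.float64(0.2227)), 'scene': (214, np.float64(0.2205))}
```

Call:
carry_out(dp=[[0,0,-0.003],[0,0,0]], yaw=[0,0])

```text
clock: 11.18
tool_pos: [0.5835, -0.0501, 0.2214]
eef_rot: [179.8, -0.0, -168.8]
ft_force: [2.9, 4.7, -6.8]
gripper_width: 0.572
grip_force: 42.8
```

Call:
carry_out(dp=[[0,0,-0.003],[0,0,0]], yaw=[0,0])

```text
clock: 11.42
tool_pos: [0.5835, -0.0501, 0.2218]
eef_rot: [179.8, -0.1, -168.8]
ft_force: [4.9, 5.8, -10.0]
gripper_width: 0.576
grip_force: 42.3
```

Call:
carry_out(dp=[[0,0,-0.003],[0,0,0]], yaw=[0,0])

```text
clock: 11.68
tool_pos: [0.5834, -0.0501, 0.2226]
eef_rot: [179.8, -0.1, -168.8]
ft_force: [4.8, 4.4, -11.5]
gripper_width: 0.575
grip_force: 42.0
```

Call:
carry_out(dp=[[0,0,-0.003],[0,0,0]], yaw=[0,0])

```text
clock: 11.92
tool_pos: [0.5834, -0.0501, 0.2237]
eef_rot: [179.8, -0.1, -168.8]
ft_force: [5.0, 4.9, -12.5]
gripper_width: 0.577
grip_force: 41.9
```

Call:
carry_out(dp=[[0,0,-0.003],[0,0,0]], yaw=[0,0])

```text
clock: 12.18
tool_pos: [0.5834, -0.0501, 0.2247]
eef_rot: [179.8, -0.1, -168.8]
ft_force: [5.9, 4.3, -13.5]
gripper_width: 0.575
grip_force: 41.8
```

Call:
carry_out(dp=[[0,0,-0.003],[0,0,0]], yaw=[0,0])

```text
clock: 12.42
tool_pos: [0.5834, -0.0501, 0.2258]
eef_rot: [179.8, -0.1, -168.8]
ft_force: [6.0, 4.8, -13.9]
gripper_width: 0.576
grip_force: 41.8
```

```bash
python3 lipz.py;  python3 - <<'E'
from plant import sensors, vision
from h import *
c=vision.read_camera("scene")["pixels"];c0=np.load("scene0.npz")["pixels"]
cv2.imwrite("pics/rack.png",np.hstack([cv2.convertScaleAbs(cv2.resize(i[135:215,215:255],None,fx=7,fy=7,interpolation=2),alpha=1.8) for i in (c0,c)]))
E
```

```text
[ 0.5834475  -0.05012143  0.22581209] [  5.98250314   4.80669475 -13.89317463] {'side': (405, np.float64(0.2279)), 'scene': (217, np.float64(0.2256))}
```

View pics/rack.png

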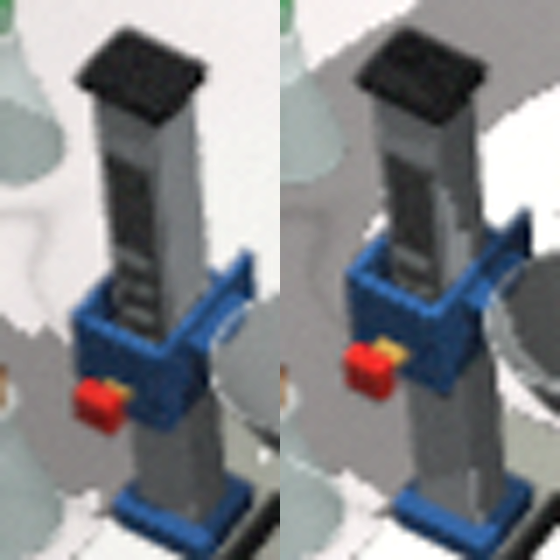

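The rack crop shows light notch bands on the dark rack at about y=265, 292 and 318 (left, parked). The brass pawl has risen with the carriage, to about (405,352) on the right. I'll measure the rack and pawl heights from the image.

Run:
```python
from plant import vision
from h import *
th=np.radians(11.12);ys=np.array([np.cos(th),np.sin(th)]);xs=np.array([np.sin(th),-np.cos(th)]);O=np.array([.59565,-.11536])
c0=dict(np.load("scene0.npz"));c1=vision.read_camera("scene")
for c in (c0,c1):
    P=cloud(c);S=np.stack([(P[...,:2]-O)@xs,(P[...,:2]-O)@ys,P[...,2]],-1)*1000
    g=c["pixels"].mean(2);hsv=cv2.cvtColor(c["pixels"],cv2.COLOR_BGR2HSV).astype(int)
    # project points of rack face x=85,y=22 for each z
    out=[]
    for z in range(340,150,-3):
        v=[]
        for x in (79,85,91):
            X=np.r_[O+xs*x/1000+ys*.021,z/1000];q=c["mtx"]@(c["R"]@X+c["t"]);q=q[:2]/q[2]
            v.append(cv2.getRectSubPix(c["pixels"],(1,1),tuple(map(float,q)))[0,0].mean())
        out.append((z,int(v[0]),int(v[1]),int(v[2])))
    print(out)
    b=np.zeros(g.shape,bool);b[170:205,215:250]=1
    red=b&((hsv[...,0]<8)|(hsv[...,0]>172))&(hsv[...,1]>150);br=b&(abs(hsv[...,0]-18)<7)&(hsv[...,1]>90)
    print("red",red.sum(),np.median(S[red],0),"brass",br.sum(),np.round(np.median(S[br],0)) if br.any() else "", "dark rack",np.round(np.median(S[160:165,233:235],(0,1))))
```

```text
[(340, 42, 43, 44), (337, 45, 46, 48), (334, 46, 47, 50), (331, 47, 46, 50), (328, 47, 47, 52), (325, 51, 50, 52), (322, 54, 52, 51), (319, 57, 53, 52), (316, 55, 52, 53), (313, 51, 47, 49), (310, 40, 40, 41), (307, 32, 31, 31), (304, 26, 25, 28), (301, 26, 22, 28), (298, 25, 24, 30), (295, 25, 24, 31), (292, 23, 24, 32), (289, 22, 24, 34), (286, 24, 23, 33), (283, 25, 24, 31), (280, 28, 25, 29), (277, 25, 25, 28), (274, 24, 25, 29), (271, 24, 25, 29), (268, 24, 24, 28), (265, 26, 23, 29), (262, 25, 22, 30), (259, 24, 22, 29), (256, 24, 23, 30), (253, 25, 25, 30), (250, 27, 29, 29), (247, 33, 34, 33), (244, 38, 42, 43), (241, 47, 48, 49), (238, 46, 47, 52), (235, 40, 42, 44), (232, 32, 34, 35), (229, 26, 29, 30), (226, 31, 25, 29), (223, 37, 30, 31), (220, 45, 34, 35), (217, 42, 37, 40), (214, 34, 35, 37), (211, 28, 29, 33), (208, 26, 28, 27), (205, 34, 27, 27), (202, 40, 40, 30), (199, 46, 48, 38), (196, 42, 44, 45), (193, 32, 38, 39), (190, 27, 29, 33), (187, 25, 27, 31), (184, 37, 27, 36), (181, 48, 42, 46), (178, 58, 56, 52), (175, 59, 56, 57), (172, 54, 54, 52), (169, 45, 46, 46
[... 834 characters left out ...]
, 44, 44), (241, 50, 52, 50), (238, 50, 50, 54), (235, 44, 46, 45), (232, 35, 37, 37), (229, 29, 31, 30), (226, 36, 26, 29), (223, 42, 31, 33), (220, 49, 36, 38), (217, 47, 40, 43), (214, 41, 46, 44), (211, 47, 53, 47), (208, 54, 57, 55), (205, 60, 59, 57), (202, 58, 50, 55), (199, 44, 43, 46), (196, 35, 35, 36), (193, 28, 31, 32), (190, 29, 30, 29), (187, 29, 29, 31), (184, 30, 30, 30), (181, 30, 30, 28), (178, 26, 29, 28), (175, 25, 27, 29), (172, 26, 26, 30), (169, 28, 26, 31), (166, 29, 27, 35), (163, 29, 29, 36), (160, 29, 28, 34), (157, 28, 26, 31), (154, 27, 26, 28), (151, 28, 25, 28)]
red 39 [ 83.57605339  65.34839569 201.56984224] brass 11 [ 87.  44. 194.] dark rack [ 83.  17. 283.]
```

Call:
carry_out(dp=[[0,0,-0.002],[0,0,0]], yaw=[0,0])

```text
clock: 12.88
tool_pos: [0.5834, -0.0501, 0.2266]
eef_rot: [179.8, -0.1, -168.8]
ft_force: [6.4, 5.7, -14.1]
gripper_width: 0.577
grip_force: 41.7
```

Call:
carry_out(dp=[[0,0,-0.001],[0,0,0]], yaw=[0,0])

```text
clock: 13.12
tool_pos: [0.5835, -0.0501, 0.2269]
eef_rot: [179.8, -0.1, -168.8]
ft_force: [6.2, 5.4, -14.9]
gripper_width: 0.574
grip_force: 41.7
```

Call:
carry_out(dp=[[0,0,-0.002],[0,0,0]], yaw=[0,0])

```text
clock: 13.38
tool_pos: [0.5834, -0.0501, 0.2275]
eef_rot: [179.8, -0.1, -168.8]
ft_force: [6.9, 5.1, -15.2]
gripper_width: 0.573
grip_force: 41.6
```

```bash
python3 lipz.py
```

```text
[ 0.5834441  -0.05013537  0.2275146 ] [  6.9049344    5.06060532 -15.18177818] {'side': (418, np.float64(0.2296)), 'scene': (216, np.float64(0.2274))}
```

No snap by 33.3 mm, so this is the ride up to the second notch and the first lies 20 mm lower. I'll lower slowly and watch for it to seat.

Call:
carry_out(dp=[[0,0,0.005],[0,0,0.005],[0,0,0.005],[0,0,0.005],[0,0,0.005],[0,0,0.005],[0,0,0],[0,0,0]], yaw=[0,0,0,0,0,0,0,0])

```text
clock: 14.48
tool_pos: [0.5835, -0.0501, 0.2176]
eef_rot: [179.8, -0.0, -168.8]
ft_force: [2.0, 5.4, -5.4]
gripper_width: 0.574
grip_force: 42.9
```

Call:
carry_out(dp=[[0,0,0.005],[0,0,0],[0,0,0]], yaw=[0,0,0])

```text
clock: 14.85
tool_pos: [0.5835, -0.0501, 0.2157]
eef_rot: [179.8, -0.0, -168.8]
ft_force: [2.1, 5.2, -4.6]
gripper_width: 0.574
grip_force: 42.9
```

Call:
carry_out(dp=[[0,0,0.005],[0,0,0],[0,0,0]], yaw=[0,0,0])

```text
clock: 15.22
tool_pos: [0.5835, -0.0501, 0.2143]
eef_rot: [179.8, 0.0, -168.8]
ft_force: [1.3, 6.2, -1.6]
gripper_width: 0.576
grip_force: 43.4
```

Call:
carry_out(dp=[[0,0,0.003],[0,0,0],[0,0,0]], yaw=[0,0,0])

```text
clock: 15.6
tool_pos: [0.5835, -0.0501, 0.2142]
eef_rot: [179.9, 0.1, -168.8]
ft_force: [-1.0, 5.9, 2.9]
gripper_width: 0.578
grip_force: 44.1
```

Call:
carry_out(dp=[[0,0,0.003],[0,0,0],[0,0,0]], yaw=[0,0,0])

```text
clock: 15.98
tool_pos: [0.5835, -0.0501, 0.2141]
eef_rot: [179.9, 0.1, -168.8]
ft_force: [-3.3, 5.0, 8.2]
gripper_width: 0.574
grip_force: 44.8
```

Call:
carry_out(dp=[[0,0,0.003],[0,0,0],[0,0,0]], yaw=[0,0,0])

```text
clock: 16.35
tool_pos: [0.5835, -0.0501, 0.214]
eef_rot: [179.9, 0.2, -168.8]
ft_force: [-4.3, 6.3, 14.6]
gripper_width: 0.577
grip_force: 45.5
```

```bash
python3 lipz.py
```

```text
[ 0.58350084 -0.05006719  0.21397888] [-4.32075174  6.33350589 14.64515307] {'side': (402, np.float64(0.2165)), 'scene': (223, np.float64(0.2142))}
```

The carriage now stops hard at about 20 mm of lift, so it is resting in the first notch. I'll relieve the push and open the jaws.

Call:
carry_out(dp=[[0,0,-0.004],[0,0,-0.004],[0,0,0]], yaw=[0,0,0])

```text
clock: 16.82
tool_pos: [0.5835, -0.0501, 0.2143]
eef_rot: [179.9, 0.0, -168.8]
ft_force: [1.5, 5.6, 0.4]
gripper_width: 0.581
grip_force: 43.6
```

Call:
carry_out(dp=[[0,0,0],[0,0,0],[0,0,0],[0,0,0],[0,0,0],[0,0,0]], yaw=[0,0,0,0,0,0], grip=-1)

```text
clock: 17.58
tool_pos: [0.5834, -0.0514, 0.2145]
eef_rot: [180.0, 0.0, -168.9]
ft_force: [-0.6, -0.5, -0.1]
gripper_width: 0.998
grip_force: 0.0
```

Call:
carry_out(dp=[[0,0,-0.05],[0,0,-0.1],[0,0,-0.1],[0,0,-0.05],[0,0,0]], yaw=[0,0,0,0,0])

```text
clock: 18.2
tool_pos: [0.5844, -0.0515, 0.3363]
eef_rot: [-179.9, 0.2, -168.9]
ft_force: [0.6, 0.3, -1.4]
gripper_width: 1.005
grip_force: 0.0
```

```bash
python3 lipz.py
python3 - <<'E'
from plant import sensors, vision
from h import *
from scipy.spatial.transform import Rotation as Ro
s=sensors.observe();c=vision.read_camera("wrist");cv2.imwrite("pics/w3.png",c["pixels"])
W=np.eye(4);W[:3,:3]=Ro.from_euler("xyz",s["eef_rot"],degrees=True).as_matrix();W[:3,3]=s["tool_pos"]
P=cloud(c,W@c["tool_from_camera"])
th=np.radians(11.12);ys=np.array([np.cos(th),np.sin(th)]);xs=np.array([np.sin(th),-np.cos(th)]);O=np.array([.59565,-.11536])
x,y,z=((P[...,:2]-O)@xs)*1e3,((P[...,:2]-O)@ys)*1e3,P[...,2]*1e3
g=c["pixels"].max(2)
k=(c["depth"]>0)&(x<-135)&(x>-260)&(abs(y)<30)&(z>26)&(z<60)&(g<60)
Q=np.stack([x,y,z],-1)[k];print(len(Q),np.round(np.percentile(Q,[2,50,98],axis=0)).tolist())
Q=Q[Q[:,0]<-160];print(len(Q),np.round(np.percentile(Q,[2,50,98],axis=0)).tolist())
E
```

```text
[ 0.58439123 -0.05150974  0.3362681 ] [ 0.63219104  0.30403492 -1.39799302] {'side': (462, np.float64(0.2166)), 'scene': (305, np.float64(0.2139))}
259 [[-171.0, -14.0, 30.0], [-166.0, 0.0, 34.0], [-136.0, 15.0, 46.0]]
161 [[-171.0, -15.0, 30.0], [-168.0, 0.0, 42.0], [-160.0, 16.0, 46.0]]
```

The carriage stays at 20 mm with the gripper off it. The wrist has to stay in front of the lip, so I'll push with the outer back of the open front finger. First I go in front of the handle and down.

Call:
carry_out(dp=[[0.003,0.115,0],[0,0.115,0],[0,0.115,0],[0,0.115,0],[0,0,0.12],[0,0,0.12],[0,0,0.12],[0,0,0.12],[0,0,0.12],[0,0,0.1],[0,0,0.05],[0,0,0.02],[0,0,0],[0,0,0]], yaw=[0,0,0,0,0,0,0,0,0,0,0,0,0,0])

```text
clock: 20.1
tool_pos: [0.5475, 0.1291, 0.0275]
eef_rot: [-180.0, 0.1, -168.9]
ft_force: [-0.4, 1.0, -0.5]
gripper_width: 1.001
grip_force: 0.0
```

```bash
cat > v.py <<'E'
import sys
from plant import sensors, vision
from h import *
s=sensors.observe()
th=np.radians(11.12);ys=np.array([np.cos(th),np.sin(th)]);xs=np.array([np.sin(th),-np.cos(th)]);O=np.array([.59565,-.11536])
d=s["tool_pos"][:2]-O;print("tcp stand mm",d@xs*1e3,d@ys*1e3,s["tool_pos"][2]*1e3,s["ft_force"],s["clock"])
A=[]
for n,(u,v,w,h) in [("scene",(205,120,130,140)),("side",(210,140,170,140))]:
    c=vision.read_camera(n);A.append(cv2.resize(c["pixels"][v:v+h,u:u+w],(400,420),interpolation=2))
    P=cloud(c);x,y,z=((P[...,:2]-O)@xs)*1e3,((P[...,:2]-O)@ys)*1e3,P[...,2]*1e3
    k=(c["depth"]>0)&(z>88)&(z<103)&(abs(y)<45)&(x>-130)&(x<50)&(c["pixels"].max(2)>60);print(n,"cup rim x",k.sum(),np.percentile(x[k],[3,50,97]).round())
cv2.imwrite(f"pics/{sys.argv[1]}.png",np.hstack(A))
E
python3 v.py p1
```

```text
tcp stand mm -249.15951517863093 -0.07799291647341117 27.464878240170226 [-0.4467501   1.02200753 -0.51710499] 20.1
scene cup rim x 55 [-116.  -76.  -49.]
side cup rim x 161 [-117.  -82.  -50.]
```

View pics/p1.png

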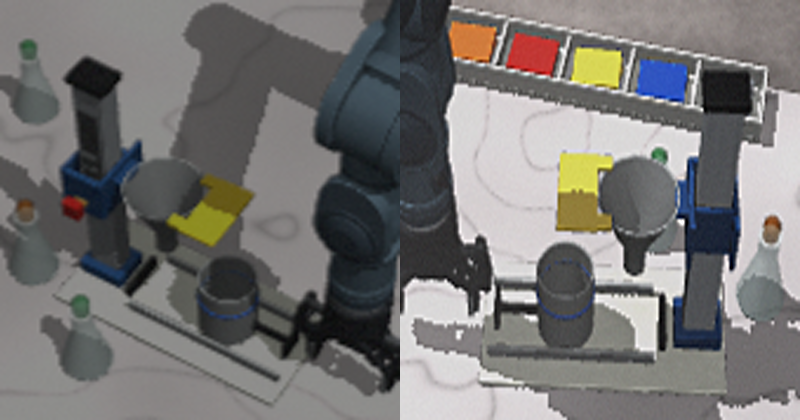

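The view shows the carriage held up, with the cup at about (228,300) left and the open finger in front of the handle plate at (305,340). The wrist sits about 40 mm behind the finger's edge, so it will clear the lip. I'll push.

Call:
carry_out(dp=[[0,-0.02,0],[0,-0.02,0],[0,-0.015,0],[0,-0.015,0],[0,-0.015,0],[0,-0.015,0],[0,-0.015,0],[0,-0.015,0],[0,-0.015,0],[0,-0.015,0],[0,-0.015,0],[0,-0.015,0],[0,-0.01,0],[0,0,0],[0,0,0]], yaw=[0,0,0,0,0,0,0,0,0,0,0,0,0,0,0])

```text
clock: 22.08
tool_pos: [0.5623, 0.0501, 0.0264]
eef_rot: [-179.9, 0.0, -168.9]
ft_force: [-0.2, 1.1, 0.6]
gripper_width: 1.001
grip_force: 0.8
```

```bash
python3 v.py p2
```

```text
tcp stand mm -168.77273732254923 -0.786545342972814 26.447327018529514 [-0.17151601  1.07855464  0.58243236] 22.075
scene cup rim x 31 [-55. -37.  10.]
side cup rim x 120 [-97. -31.  11.]
```

Call:
carry_out(dp=[[0,-0.01,0],[0,-0.01,0],[0,-0.01,0],[0,-0.01,0],[0,-0.008,0],[0,0,0],[0,0,0]], yaw=[0,0,0,0,0,0,0])

```text
clock: 23.05
tool_pos: [0.5659, 0.031, 0.0264]
eef_rot: [-179.9, -0.0, -168.9]
ft_force: [0.5, -0.7, -0.2]
gripper_width: 1.001
grip_force: 0.0
```

Call:
carry_out(dp=[[0,-0.005,0],[0,-0.005,0],[0,0,0],[0,0,0]], yaw=[0,0,0,0])

```text
clock: 23.55
tool_pos: [0.5666, 0.0277, 0.0265]
eef_rot: [-180.0, 0.0, -168.9]
ft_force: [-0.0, 1.8, 0.6]
gripper_width: 1.003
grip_force: 0.9
```

```bash
python3 v.py p3
```

```text
tcp stand mm -145.9535422340103 -0.8869842594135323 26.470090580013572 [-0.01758028  1.76115336  0.56843756] 23.55
scene cup rim x 44 [-33. -16.  36.]
side cup rim x 122 [-85.  -2.  35.]
```

Call:
carry_out(dp=[[0,-0.004,0],[0,-0.004,0],[0,0,0],[0,0,0]], yaw=[0,0,0,0])

```text
clock: 24.15
tool_pos: [0.5668, 0.0265, 0.0267]
eef_rot: [179.8, 0.0, -168.8]
ft_force: [-2.4, 7.8, 3.1]
gripper_width: 1.001
grip_force: 4.3
```

Call:
carry_out(dp=[[0,-0.004,0],[0,0,0],[0,0,0]], yaw=[0,0,0])

```text
clock: 24.52
tool_pos: [0.5668, 0.0265, 0.0268]
eef_rot: [179.6, 0.0, -168.7]
ft_force: [-2.7, 12.4, 5.7]
gripper_width: 1.002
grip_force: 6.6
```

The push has met a hard stop, so the cup is home. I'll back off and check.

Call:
carry_out(dp=[[0,0.005,0],[0,0.01,0],[0,0.05,0],[0,0.1,0],[0,0.1,0],[0,0,0],[0,0,0]], yaw=[0,0,0,0,0,0,0])

```text
clock: 25.4
tool_pos: [0.547, 0.1272, 0.0265]
eef_rot: [-180.0, 0.0, -168.8]
ft_force: [0.8, -0.8, -0.1]
gripper_width: 1.0
grip_force: 0.0
```

```bash
python3 v.py p4; python3 lipz.py
```

```text
tcp stand mm -247.42838313795684 -0.9263823896414971 26.533206699443706 [ 0.7662801  -0.78865039 -0.07238425] 25.4
scene cup rim x 45 [-32. -13.  37.]
side cup rim x 124 [-33.  -2.  36.]
[0.54727974 0.12646704 0.02653787] [-1.23510244  0.49238423 -0.09770409] {'side': (445, np.float64(0.2164)), 'scene': (311, np.float64(0.2137))}
```

View pics/p4.png

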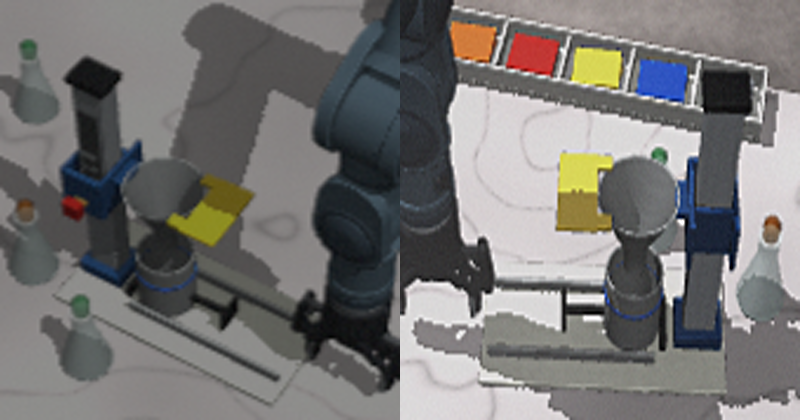

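The cup stands upright under the spout against the stop ((168,285) left, (633,310) right). The carriage is still in the notch, the flasks are where they were, and the gripper is clear.

```bash
python3 -c "
from plant import env
print(env.sign_off())"
```

```text
the job is handed in; nothing more can be done
None
```

I handed the job in with the funnel carriage resting in the first notch (about 20 mm up), the cup upright and home against the stop, and the flasks and jar untouched. On the way the carriage went to about 33 mm, higher than "no higher" asked, before I let it down gently into that notch. No verdict came back.

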